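# Unpile the battery packs and put each on its charger

## Robot

A 6-joint arm with a two-finger parallel gripper is mounted at the origin on a cart in front of the work surface, level with it; the furniture and walls round the work are solid. World frame = base frame: x ahead of the robot, y to its left, z up, the work surface at z = 0. Lengths are in m, angles in rad, forces in N, time in s.
With the tool pointing down it reaches from about 0.3 to 0.85 m from the base axis. Payload 4.2 kg.
Tool frame: the origin (TCP) lies between the finger pads; the fingertips stand robot.tip_reach ahead of it and the grasp point (between the pads) is the TCP (robot.tip_reach is the distance from the TCP to the fingertips, in m); z points along the fingers, y is the line along which they close (so a half turn about z gives the same grasp; the last joint's range is limited). The gripper opens to 91 mm and grips with 3 to 60 N. Pads are 32 mm wide; open, the fingers measure 118 mm over their backs; the gripper's body (76 mm by 178 mm) begins 60 mm behind the grasp point.
Start: joints at [1.103, 0.32, 1.565, -0, 1.257, -0.02], TCP at [0.249, 0.518, 0.233] pointing down, gripper open.
Joint ranges: [-3.11, 3.11], [-0.84, 2.01], [0.21, 2.61], [-1.34, 4.49], [0.05, 2.63], [-2.56, 2.56]. Speed limits (rad/s): [2.57, 2.57, 3.14, 3.14, 3.14, 3.14].

## Interface

Orientations are given as a rotation vector (axis times angle).
In Python, from station import robot gives the robot as it stands. The module is installed in compiled form; this text tells all that it offers.
- The arm moves only by the tool move_arm, never from a script. Its argument "series" is a list of rows, each an object with "xyz": the shift along the tool's x, y, z in shares of 600 mm (1.0 is 600 mm), a list of three; "yaw": the turn about the tool's z in shares of pi rad (1.0 is pi rad); "gripper": the opening, from -1 (shut) to 1 (fully open). A call has 1 to 20 rows; each row is the pose to reach, as a shift and turn from the pose commanded when the call began, along the tool's axes at that moment; what a row does not reach only later rows make up. A row lasts 1/10 s, in which the tool goes at most 50 mm and 8.59 degrees, less where a joint would pass 70% of its speed; a pose out of reach is approached as far as the arm can. Shift and turn numbers lie between -1 and 1, and a call with a number outside is refused. A call with a gripper value outside its range is refused whole. The fingers move at their own pace and stop on an object; the grip force is fixed at half the most. Time passes only in rows, so rows that repeat a pose let the fingers close. It gives the time, the measured TCP pose, the force, the opening and the grip force at its end, in the units of the state.
- robot.read_state(): the state, without advancing time (a new reading comes with each control period).
- robot.read_camera(name): name is "scene" or "top" or "wrist"; returns a dict with "img" (400x640x3 uint8, red, green, blue), "z_map" (400x640 float32, m along the optical axis (not along the pixel's ray), 0 where there is no reading), "vertical_fov" (degrees; the focal length in pixels is half the picture's height over the tangent of half this angle, whatever the lens; pixels are square), "cx", "cy" (the principal point, pixels), "distortion" ([k1, k2, p1, p2, k3] as OpenCV has them; the pictures are not rectified), "camera_from_world" (4x4, takes a point from world to camera coordinates). Camera axes: x right, y up, looking along -z (the intrinsics and any distortion apply to the point x, -y, -z); pixel columns grow to the right and rows downward; lengths in m; the calibration is good to about 2 mm. A picture is of the moment at which its call begins.
- robot.job_done(): hands the job in; it is judged then, once.
The state is a dict: "clock": time; "joint_pos": joint angles; "joint_vel": joint speeds; "joint_torque": joint torques, N m; "eef_pos": TCP position; "orientation": TCP orientation; "contact_force": force on the tool from outside, world axes, zero at the start; "wrist_torque": the same for the moment, N m; "width": opening from 0.0 (shut) to 1.0 (fully open); "grasp_force": force on a finger pad.
Only numpy, scipy, OpenCV 4.12 (cv2) and the standard library are available. Lean on these libraries where they do the work, as an engineer would, in place of code of your own. Each camera call takes 0.05 s, during which the arm holds its last target. There are 200 camera calls.

## Task

The battery packs of the cordless cleaning machines were left in a pile at the end of the shift. Take the pile apart from the top and set each of the four packs down, without dropping it, into its own charger, the one whose bay has its size, with the terminal end towards the contact block and the pack seated flat on the floor of the bay. Do not tip a pack over, and leave the dosing cup and the scrubbing brush where they are.

Things in the scene. Friction and masses are not known exactly. Their poses are not given: they have to be found in the camera images.
- pack_xl: Largest battery pack, at the bottom of the pile, on the table: loose, black, grey panel on its flat top, 130 long (x) x 62 wide (y) x 33 high mm, under 0.8 kg. Origin: centre of underside, z up, +x to the terminal end (two brass strips, both upright corners cut 14 mm at 45 deg; other end square). Grip across y at mid-length, fingertips 12+ mm above the underside (bay rim).
- pack_l: Second largest battery pack, second from the bottom: loose, black, grey panel on its flat top, 110 long (x) x 56 wide (y) x 31 high mm, under 0.8 kg. Origin: centre of underside, z up, +x to the terminal end (two brass strips, both upright corners cut 14 mm at 45 deg; other end square). Grip across y at mid-length, fingertips 12+ mm above the underside (bay rim).
- pack_m: Second smallest battery pack, third from the bottom: loose, black, grey panel on its flat top, 92 long (x) x 50 wide (y) x 30 high mm, under 0.8 kg. Origin: centre of underside, z up, +x to the terminal end (two brass strips, both upright corners cut 14 mm at 45 deg; other end square). Grip across y at mid-length, fingertips 12+ mm above the underside (bay rim).
- pack_s: Smallest battery pack, on top of the pile: loose, black, grey panel on its flat top, 76 long (x) x 44 wide (y) x 30 high mm, under 0.8 kg. Origin: centre of underside, z up, +x to the terminal end (two brass strips, both upright corners cut 14 mm at 45 deg; other end square). Grip across y at mid-length, fingertips 12+ mm above the underside (bay rim).
- charger_xl: Charger of pack_xl: grey, fixed, 172x88 mm. Open bay in that pack's outline, 135x67 mm at its floor (z 12 mm), flaring to 146x78 at its rim (z 21). Origin: on the table under the bay's middle; a seated pack has the same axes, origin 12 mm higher. +x to the contact block (36 mm high, from x 73 mm, brass springs); bay corners there are cut, so a reversed pack stays up.
- charger_l: Charger of pack_l: grey, fixed, 152x82 mm. Open bay in that pack's outline, 115x61 mm at its floor (z 12 mm), flaring to 126x72 at its rim (z 21). Origin: on the table under the bay's middle; a seated pack has the same axes, origin 12 mm higher. +x to the contact block (36 mm high, from x 63 mm, brass springs); bay corners there are cut, so a reversed pack stays up.
- charger_m: Charger of pack_m: grey, fixed, 134x76 mm. Open bay in that pack's outline, 97x55 mm at its floor (z 12 mm), flaring to 108x66 at its rim (z 21). Origin: on the table under the bay's middle; a seated pack has the same axes, origin 12 mm higher. +x to the contact block (36 mm high, from x 54 mm, brass springs); bay corners there are cut, so a reversed pack stays up.
- charger_s: Charger of pack_s: grey, fixed, 118x70 mm. Open bay in that pack's outline, 81x49 mm at its floor (z 12 mm), flaring to 92x60 at its rim (z 21). Origin: on the table under the bay's middle; a seated pack has the same axes, origin 12 mm higher. +x to the contact block (36 mm high, from x 46 mm, brass springs); bay corners there are cut, so a reversed pack stays up.
- dosing_cup: White plastic dosing cup, 65 mm across, 68 mm high, standing loose among the chargers; a bystander. Origin: centre of its underside.
- scrub_brush: Wooden scrubbing brush lying loose behind the chargers, 61 x 154 x 46 mm; a bystander. Origin: centre of its underside.

How it is judged:
At the end, for the whole second after the job is handed in: Each pack lies in the charger of its size, released and at rest: centre within 8 mm of the bay's centre seen from above, underside at most 3 mm above the bay's floor, level within 2 degrees, lined up with the bay within 5 degrees (terminal end at the contact block) (horizontal distance between pack_xl and charger_xl below 0.008 m and z of pack_xl in the frame of charger_xl below 0.015 m and angle between the x axis of pack_xl and the x axis of charger_xl, either way round below 0.09 rad and angle between each of pack_xl, pack_l, pack_m, pack_s's own z axis and vertical below 0.035 rad and linear speed of each of pack_xl, pack_l, pack_m, pack_s below 0.02 m/s and angular speed of each of pack_xl, pack_l, pack_m, pack_s below 0.2 rad/s and horizontal distance between pack_l and charger_l below 0.008 m and z of pack_l in the frame of charger_l below 0.015 m and angle between the x axis of pack_l and the x axis of charger_l, either way round below 0.09 rad and horizontal distance between pack_m and charger_m below 0.008 m and z of pack_m in the frame of charger_m below 0.015 m and angle between the x axis of pack_m and the x axis of charger_m, either way round below 0.09 rad and horizontal distance between pack_s and charger_s below 0.008 m and z of pack_s in the frame of charger_s below 0.015 m and angle between the x axis of pack_s and the x axis of charger_s, either way round below 0.09 rad); the robot touches nothing.
It fails at once if a pack is dropped (moves faster than 0.6 m/s while the fingers do not hold it, a fall of about 2 cm) ((linear speed of pack_xl above 0.6 m/s and contact force between the fingers and pack_xl below 0.5 N) or (linear speed of pack_l above 0.6 m/s and contact force between the fingers and pack_l below 0.5 N) or (linear speed of pack_m above 0.6 m/s and contact force between the fingers and pack_m below 0.5 N) or (linear speed of pack_s above 0.6 m/s and contact force between the fingers and pack_s below 0.5 N)).
It fails at once if a pack is tipped over (more than 45 degrees) (angle between any of pack_xl, pack_l, pack_m, pack_s's own z axis and vertical above 0.8 rad).
It fails at once if the dosing cup or the scrubbing brush is pushed away (30 mm) or the cup knocked over (distance of any of dosing_cup, scrub_brush from where it was at the start of the episode above 0.03 m or angle between dosing_cup's own z axis and vertical above 0.5 rad).
It also fails if it takes over 112 s, if anything falls off the work surface, if the arm or the gripper's body presses on something with over 40 N, if the wrist force passes 120 N, or if a joint passes its speed limit or range.

## Working session

There is one attempt and no reset: what is moved stays moved. The work goes in short steps, Python scripts to look and compute and a tool call to move; the robot and the scene stay as the last step left them, time stands still between calls to the robot, and variables do not carry over. Pictures are saved under pics/ and viewed, at most 14 in all, crops included, and the job is handed in when it is done.

Besides the shell and the picture viewer there is one more tool, called in YAML: its name, and indented under it one key for each argument. move_arm: Moves the arm, as the interface text tells. Its arguments: {"type":"object","properties":{"series":{"type":"array","items":{"type":"object","properties":{"xyz":{"type":"array","items":{"type":"number"}},"yaw":{"type":"number"},"gripper":{"type":"number"}}}}},"required":["series"]}

```bash
mkdir -p pics; cat > h.py <<'E'
import numpy as np, cv2
from station import robot
def cam(n):
    c=robot.read_camera(n); h=c["img"].shape[0]
    f=h/2/np.tan(np.radians(c["vertical_fov"])/2)
    c["K"]=np.array([[f,0,c["cx"]],[0,f,c["cy"]],[0,0,1]]); c["D"]=np.array(c["distortion"],float)
    c["W"]=np.linalg.inv(c["camera_from_world"]); return c
def rays(c,uv):
    p=cv2.undistortPoints(np.array(uv,float).reshape(-1,1,2),c["K"],c["D"]).reshape(-1,2)
    return np.c_[p[:,0],-p[:,1],-np.ones(len(p))]
def plane(c,uv,z):
    d=rays(c,uv)@c["W"][:3,:3].T; o=c["W"][:3,3]
    return o+d*((z-o[2])/d[:,2])[:,None]
def cloud(c):
    h,w=c["z_map"].shape; u,v=np.meshgrid(np.arange(w),np.arange(h))
    r=rays(c,np.c_[u.ravel(),v.ravel()])*c["z_map"].reshape(-1,1)
    return (r@c["W"][:3,:3].T+c["W"][:3,3]).reshape(h,w,3)
def save(c,n): cv2.imwrite("pics/"+n,cv2.cvtColor(c["img"],cv2.COLOR_RGB2BGR))
E
python3 - <<'E'
from h import *
for n in("top","scene"):
    c=cam(n); save(c,n+"1.png"); print(n,c["W"].round(3).tolist(),c["vertical_fov"],c["D"])
s=robot.read_state(); print(s, robot.tip_reach)
E
```

```text
top [[-0.007, 0.981, -0.192, 0.365], [-1.0, -0.008, -0.005, -0.105], [-0.006, 0.192, 0.981, 1.303], [0.0, 0.0, 0.0, 1.0]] 44.26789806511163 [-0.15622815  0.          0.          0.          0.        ]
scene [[0.781, 0.273, -0.562, -0.034], [-0.625, 0.363, -0.691, -0.882], [0.016, 0.891, 0.453, 0.595], [0.0, 0.0, 0.0, 1.0]] 52.63040241394722 [-0.06877028  0.          0.          0.          0.        ]
{'clock': 0.1, 'joint_pos': array([ 1.10296927e+00,  3.20245131e-01,  1.56548199e+00,  1.79866346e-05,
        1.25736901e+00, -2.00160681e-02]), 'joint_vel': array([ 0.00038118, -0.0018948 , -0.00127139,  0.00126068,  0.00016495,
        0.00038314]), 'joint_torque': array([ 1.03212857e-03, -4.13334632e+01, -2.32508236e+01,  7.30281277e-02,
        4.22237534e-02, -5.95751408e-05]), 'eef_pos': array([0.24880374, 0.51796509, 0.23222359]), 'orientation': array([-6.97481094e-01, -3.06279834e+00,  2.28498121e-03]), 'contact_force': array([ 0.03753556, -0.20581556, -0.71703631]), 'wrist_torque': array([0.0093705 , 0.02125466, 0.02407229]), 'grasp_force': 0.0, 'width': 1.0002546009640036} 0.019
```

View pics/top1.png

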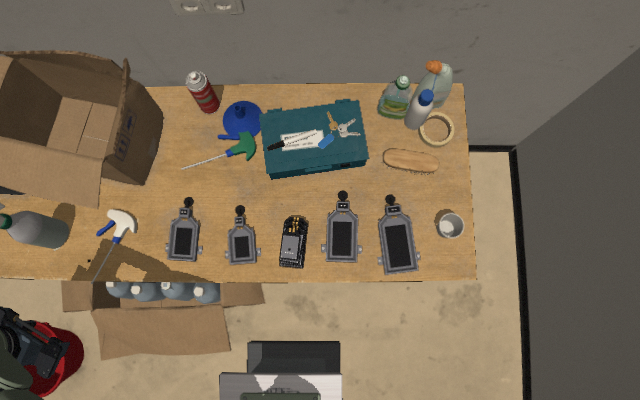

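View pics/scene1.png

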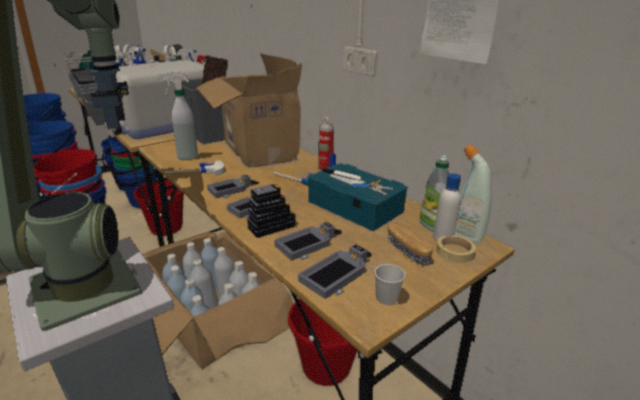

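The top view shows the pile at about (293,242). The chargers are at about (184,235) M, (241,240) S, (342,235) L and (397,240) XL, with their contact blocks towards the top of the picture (+x). The cup is at (450,226) and the brush at (411,160). The scene view agrees.

```bash
python3 - <<'E'
from h import *
c=cam("top"); P=cloud(c); im=cv2.cvtColor(c["img"],cv2.COLOR_RGB2BGR)
cv2.imwrite("pics/topcrop.png",cv2.resize(im[190:275,160:425],None,fx=3,fy=3,interpolation=cv2.INTER_CUBIC))
g=cv2.cvtColor(im,cv2.COLOR_BGR2GRAY)
roi=np.zeros_like(g); roi[195:285,160:425]=1
m=((g<60)&(roi>0)).astype(np.uint8)
cs,_=cv2.findContours(m,cv2.RETR_EXTERNAL,cv2.CHAIN_APPROX_NONE)
for k in cs:
    if cv2.contourArea(k)<150: continue
    w=plane(c,k.reshape(-1,2),0.012)[:,:2]
    r=cv2.minAreaRect((w*1000).astype(np.float32)); print(cv2.boundingRect(k),np.round(r[0],1),np.round(r[1],1),round(r[2],1))
for (u,v) in [(184,240),(241,245),(342,240),(397,245),(293,242),(450,218),(411,160)]: print(u,v,P[v,u].round(3))
Z=P[...,2]; 
for z0 in (0.025,0.055,0.085,0.11):
    mm=((Z>z0)&(roi>0)); mm[:, :265]=0; mm[:,320:]=0
    q=P[mm][:,:2]*1000; r=cv2.minAreaRect(q.astype(np.float32)); print(z0,mm.sum(),r, Z[mm].max())
w=cam("wrist"); save(w,"w1.png"); print(w["W"].round(3).tolist(),w["vertical_fov"],w["D"])
E
```

```text
(235, 236, 14, 22) [479.9 101.9] [55.1 34.6] 1.2
(174, 228, 18, 27) [495.4 260.6] [42.5 70.6] 85.9
(385, 225, 26, 43) [ 479.3 -309.3] [107.7  53.9] 6.6
(332, 222, 20, 34) [ 500.2 -161.8] [48.  88.4] 87.0
(279, 217, 29, 51) [492.1 -35.4] [ 64.8 131.7] 83.4
184 240 [0.498 0.258 0.009]
241 245 [0.484 0.103 0.014]
342 240 [ 0.495 -0.163  0.012]
397 245 [ 0.481 -0.308  0.011]
293 242 [ 0.481 -0.04   0.119]
450 218 [ 0.548 -0.449  0.031]
411 160 [ 0.703 -0.349  0.044]
0.025 1208 ((455.21441650390625, -40.976890563964844), (202.2454376220703, 91.40753173828125), 11.075303077697754) 1.3032160971550673
0.055 981 ((446.6014404296875, -43.487701416015625), (188.08517456054688, 81.73328399658203), 13.553200721740723) 1.3032160971550673
0.085 774 ((438.1838073730469, -44.46479415893555), (174.21495056152344, 77.4486083984375), 15.65264892578125) 1.3032160971550673
0.11 581 ((431.5928955078125, -45.432098388671875), (166.49501037597656, 66.81271362304688), 19.964759826660156) 1.3032160971550673
[[0.432, -0.863, -0.261, 0.176], [0.902, 0.413, 0.127, 0.553], [-0.002, -0.29, 0.957, 0.384], [0.0, 0.0, 0.0, 1.0]] 60.84156757418483 [-0.03617954  0.          0.          0.          0.        ]
```

View pics/topcrop.png

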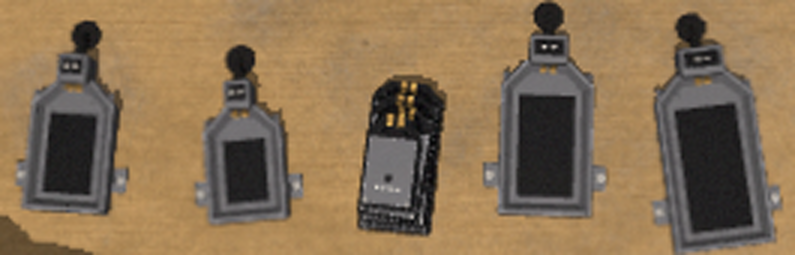

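View pics/w1.png

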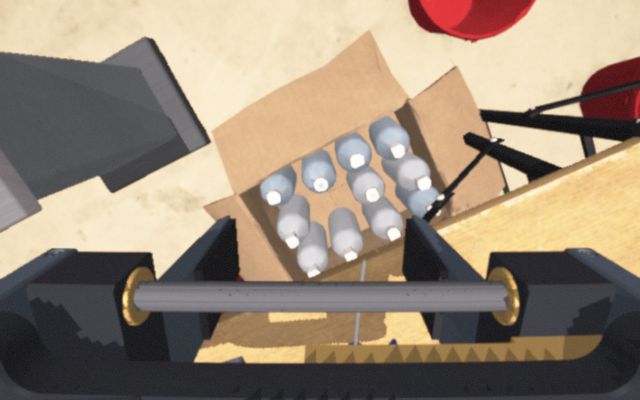

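The pack terminals and the contact blocks all face +x. I'll move the wrist camera over the row for a closer measurement.

Careful with the scale: shifts go in shares of 600 mm and turns go in shares of pi rad. That gives: -0.526 m / 0.6 = -0.8767, -0.355 m / 0.6 = -0.5917, -0.448 rad / 3.1416 = -0.1426.

move_arm:
  series:
    - {"xyz": [-0.8767, -0.5917, -0.05], "yaw": -0.1426, "gripper": 1}
    - {"xyz": [-0.8767, -0.5917, -0.05], "yaw": -0.1426, "gripper": 1}
    - {"xyz": [-0.8767, -0.5917, -0.05], "yaw": -0.1426, "gripper": 1}
    - {"xyz": [-0.8767, -0.5917, -0.05], "yaw": -0.1426, "gripper": 1}
    - {"xyz": [-0.8767, -0.5917, -0.05], "yaw": -0.1426, "gripper": 1}
    - {"xyz": [-0.8767, -0.5917, -0.05], "yaw": -0.1426, "gripper": 1}
    - {"xyz": [-0.8767, -0.5917, -0.05], "yaw": -0.1426, "gripper": 1}
    - {"xyz": [-0.8767, -0.5917, -0.05], "yaw": -0.1426, "gripper": 1}
    - {"xyz": [-0.8767, -0.5917, -0.05], "yaw": -0.1426, "gripper": 1}
    - {"xyz": [-0.8767, -0.5917, -0.05], "yaw": -0.1426, "gripper": 1}
    - {"xyz": [-0.8767, -0.5917, -0.05], "yaw": -0.1426, "gripper": 1}
    - {"xyz": [-0.8767, -0.5917, -0.05], "yaw": -0.1426, "gripper": 1}
    - {"xyz": [-0.8767, -0.5917, -0.05], "yaw": -0.1426, "gripper": 1}
    - {"xyz": [-0.8767, -0.5917, -0.05], "yaw": -0.1426, "gripper": 1}
    - {"xyz": [-0.8767, -0.5917, -0.05], "yaw": -0.1426, "gripper": 1}
    - {"xyz": [-0.8767, -0.5917, -0.05], "yaw": -0.1426, "gripper": 1}
    - {"xyz": [-0.8767, -0.5917, -0.05], "yaw": -0.1426, "gripper": 1}

```text
clock: 1.9
eef_pos: [0.5688, -0.0282, 0.263]
orientation: [0.003, -3.141, -0.001]
contact_force: [-0.1, -0.5, 0.2]
width: 1.002
grasp_force: 0.0
```

```bash
python3 - <<'E'
from h import *
w=cam("wrist"); save(w,"w2.png"); print(w["W"].round(3).tolist())
E
```

```text
[[-0.002, -0.957, -0.289, 0.488], [1.0, -0.002, -0.001, -0.029], [-0.0, -0.289, 0.957, 0.415], [0.0, 0.0, 0.0, 1.0]]
```

View pics/w2.png

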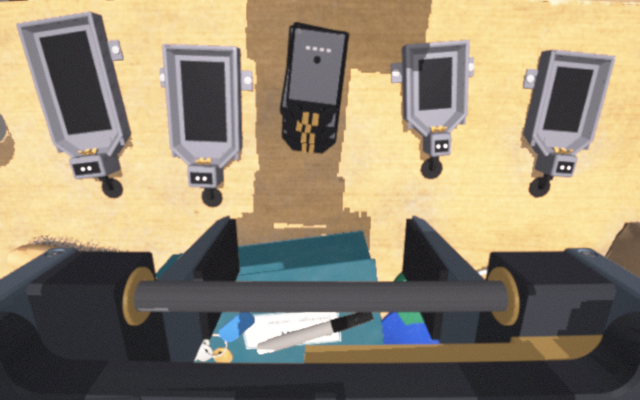

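The wrist view shows, from left to right, XL (73,80), L (205,95), the pile (316,85), S (436,80) and M (570,90). Their contact blocks are at the bottom of the picture (+x). Next I'll measure the bays and the packs.

```bash
python3 - <<'E'
from h import *
w=cam("wrist"); P=cloud(w); im=w["img"]; hsv=cv2.cvtColor(im,cv2.COLOR_RGB2HSV); g=cv2.cvtColor(im,cv2.COLOR_RGB2GRAY)
cv2.imwrite("pics/w2crop.png",cv2.resize(cv2.cvtColor(im,cv2.COLOR_RGB2BGR)[10:165,265:475],None,fx=3.8,fy=3.8,interpolation=cv2.INTER_CUBIC))
def rect(w,m,z,lab):
    cs,_=cv2.findContours(m.astype(np.uint8),cv2.RETR_EXTERNAL,cv2.CHAIN_APPROX_NONE)
    k=max(cs,key=cv2.contourArea); q=plane(w,k.reshape(-1,2),z)[:,:2]*1000
    r=cv2.minAreaRect(q.astype(np.float32)); b=cv2.boxPoints(r)
    # long axis direction
    L=max(r[1]);e=b[1]-b[0];f=b[2]-b[1];d=e if np.hypot(*e)>np.hypot(*f) else f
    a=np.degrees(np.arctan2(d[1],d[0])); a=(a+90)%180-90
    print(lab,np.round(r[0],1),np.round(sorted(r[1]),1),"ang",round(float(a),1)); return np.array(r[0]),a
for n,(u0,u1) in dict(xl=(15,132),l=(155,255),s=(390,476),m=(522,618)).items():
    R=np.zeros(g.shape,bool); R[5:215,u0:u1]=1
    c0,a=rect(w,R&(g<55)&(np.arange(400)[:,None]<150),0.0125,n+" mat")
    t=np.radians(a); ax=np.array([np.cos(t),np.sin(t)]); ay=np.array([-ax[1],ax[0]])
    q=P[R].reshape(-1,3)*[1000,1000,1000]; lx=(q[:,:2]-c0)@ax; ly=(q[:,:2]-c0)@ay
    for nm,p,o in(("x",lx,ly),("y",ly,lx)):
        s=abs(o)<8; h=[(int(i),round(float(np.median(q[s&(abs(p-i)<1.5),2])))) for i in range(-96,106,3) if (s&(abs(p-i)<1.5)).any()]
        print(" ",nm,h)
R=np.zeros(g.shape,bool); R[5:165,270:360]=1
Z=P[...,2]
for z0,z1 in((.115,.13),(.085,.1),(.055,.07),(.025,.04)): 
    print(z0,(R&(Z>z0)&(Z<z1)).sum(),np.median(Z[R&(Z>z0)&(Z<z1)]))
rect(w,R&(g>60)&(hsv[...,1]<60)&(Z>.11),.124,"s panel"); rect(w,R&(Z>.110),.124,"s top"); rect(w,R&(Z>.08),.094,"m");rect(w,R&(Z>.05),.064,"l");rect(w,R&(Z>.02),.033,"xl")
E
```

```text
xl mat [ 480.4 -310.7] [ 52.6 106.5] ang 6.6
  x [(-87, 0), (-84, 0), (-81, 0), (-78, 0), (-69, 21), (-66, 21), (-63, 16), (-60, 13), (-57, 12), (-54, 12), (-51, 12), (-48, 12), (-45, 12), (-42, 12), (-39, 12), (-36, 12), (-33, 12), (-30, 12), (-27, 12), (-24, 13), (-21, 12), (-18, 12), (-15, 12), (-12, 12), (-9, 12), (-6, 12), (-3, 12), (0, 12), (3, 12), (6, 13), (9, 13), (12, 12), (15, 12), (18, 12), (21, 12), (24, 12), (27, 12), (30, 12), (33, 12), (36, 13), (39, 13), (42, 12), (45, 12), (48, 12), (51, 13), (54, 13), (57, 12), (60, 12), (63, 12), (66, 12), (69, 12), (72, 12), (75, 19), (78, 25), (81, 34), (84, 36), (87, 36), (90, 36), (93, 36), (96, 36), (99, 36), (102, 36), (105, 36)]
  y [(-90, 0), (-87, 0), (-84, 0), (-81, 0), (-78, 0), (-75, 0), (-72, 0), (-69, 0), (-66, 0), (-63, 0), (-60, 1), (-45, 20), (-42, 21), (-39, 19), (-36, 15), (-33, 12), (-30, 12), (-27, 12), (-24, 12), (-21, 12), (-18, 12), (-15, 12), (-12, 12), (-9, 12), (-6, 12), (-3, 12), (0, 12), (3, 12), (6, 12), (9, 12), (12, 12), (15, 12), (18, 12), (21, 12), (24, 13), (27, 12), (30, 12), (33, 12), (39, 21),
[... 2913 characters left out ...]
 [(-51, 0), (-48, 0), (-45, 0), (-42, 0), (-39, 7), (-36, 17), (-33, 21), (-27, 12), (-24, 12), (-21, 12), (-18, 12), (-15, 12), (-12, 12), (-9, 12), (-6, 12), (-3, 12), (0, 12), (3, 12), (6, 12), (9, 12), (12, 12), (15, 12), (18, 12), (21, 12), (24, 12), (27, 12), (30, 14), (33, 19), (36, 21), (39, 20), (54, 0), (57, 0), (60, 0), (63, 0), (66, 0), (69, 0), (72, 0), (75, -1)]
0.115 4927 0.12401613728684197
0.085 794 0.0935244154154401
0.055 744 0.06358183136719509
0.025 694 0.032546087706326055
s panel [470.5 -33. ] [40.2 55.2] ang -6.8
s top [478.8 -34. ] [43.9 75.4] ang -6.9
m [480.7 -35.9] [52.8 91.3] ang -10.6
l [484.7 -37.6] [ 58.9 111.2] ang -8.2
xl [489.6 -39. ] [ 65.7 132.5] ang -6.8
```

View pics/w2crop.png

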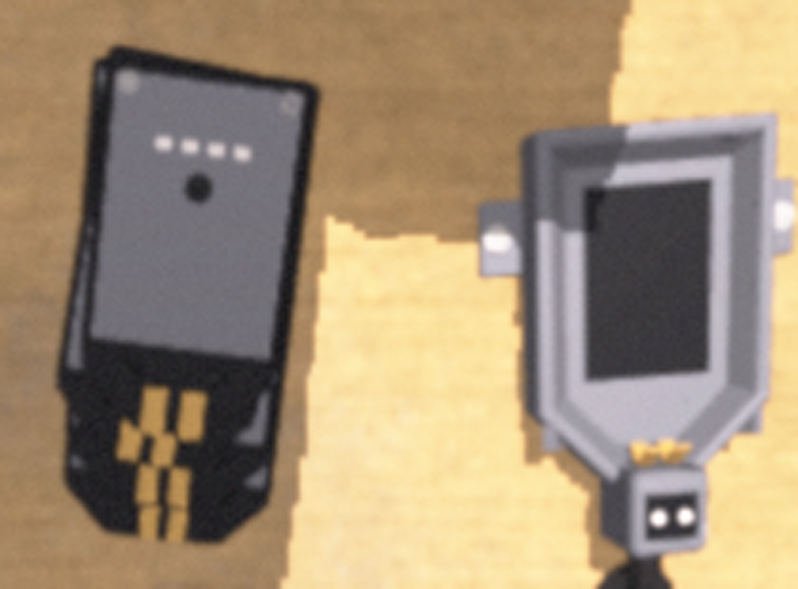

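```bash
cat > mats.py <<'E'
from h import *
def run(w,boxes,th=85):
    g=cv2.cvtColor(w["img"],cv2.COLOR_RGB2GRAY); out={}
    for n,(u0,u1,v0,v1) in boxes.items():
        m=np.zeros(g.shape,np.uint8); m[v0:v1,u0:u1]=(g[v0:v1,u0:u1]<th)
        cs,_=cv2.findContours(m,cv2.RETR_EXTERNAL,cv2.CHAIN_APPROX_NONE); k=max(cs,key=cv2.contourArea)
        r=cv2.minAreaRect((plane(w,k.reshape(-1,2),.0122)[:,:2]*1000).astype(np.float32)); b=cv2.boxPoints(r)
        e=max((b[1]-b[0],b[2]-b[1]),key=np.linalg.norm); e=e*np.sign(e[0])/np.linalg.norm(e)
        print(n,"mat",np.round(sorted(r[1]),1),"bay centre",np.round(np.array(r[0])+7*e,1),"ang",round(float(np.degrees(np.arctan2(e[1],e[0]))),2))
E
python3 - <<'E'
from mats import *
for th in(65,80,95): run(cam("wrist"),dict(xl=(30,125,20,145),l=(175,235,52,150),s=(415,460,50,115),m=(540,600,55,125)),th)
E
```

```text
xl mat [ 53.5 107.1] bay centre [ 487.5 -310.2] ang 6.41
l mat [47.  86.7] bay centre [ 508.6 -163.7] ang -2.57
s mat [34.9 54.3] bay centre [487.4 100.8] ang 5.92
m mat [41.2 64.4] bay centre [501.2 258.2] ang -3.63
xl mat [ 54.4 108. ] bay centre [ 487.6 -310. ] ang 6.45
l mat [47.6 87.6] bay centre [ 508.7 -163.8] ang -2.44
s mat [34.9 54.9] bay centre [487.6 100.7] ang 5.93
m mat [42.1 65. ] bay centre [501.1 258.2] ang -3.73
xl mat [ 55.  108.6] bay centre [ 487.5 -310. ] ang 6.53
l mat [48.5 88.2] bay centre [ 508.8 -163.8] ang -2.37
s mat [37.2 56. ] bay centre [487.4 100.5] ang 5.94
m mat [42.7 65.5] bay centre [501.  258.3] ang -3.65
```

To row units: 0.136 m / 0.6 = 0.2267, 0.13 m / 0.6 = 0.2167, 0.12 rad / 3.1416 = 0.0382.

move_arm:
  series:
    - {"xyz": [0.075, -0.0033, 0], "yaw": 0.0382, "gripper": 1}
    - {"xyz": [0.1517, -0.0067, 0], "yaw": 0.0382, "gripper": 1}
    - {"xyz": [0.1517, -0.0067, 0.0667], "yaw": 0.0382, "gripper": 1}
    - {"xyz": [0.1517, -0.0067, 0.1333], "yaw": 0.0382, "gripper": 1}
    - {"xyz": [0.1517, -0.0067, 0.1667], "yaw": 0.0382, "gripper": 1}
    - {"xyz": [0.1517, -0.0067, 0.2], "yaw": 0.0382, "gripper": 1}
    - {"xyz": [0.1517, -0.0067, 0.2167], "yaw": 0.0382, "gripper": 1}
    - {"xyz": [0.1517, -0.0067, 0.2267], "yaw": 0.0382, "gripper": 1}
    - {"xyz": [0.1517, -0.0067, 0.2267], "yaw": 0.0382, "gripper": 1}
    - {"xyz": [0.1517, -0.0067, 0.2267], "yaw": 0.0382, "gripper": -1}
    - {"xyz": [0.1517, -0.0067, 0.2267], "yaw": 0.0382, "gripper": -1}
    - {"xyz": [0.1517, -0.0067, 0.2267], "yaw": 0.0382, "gripper": -1}
    - {"xyz": [0.1517, -0.0067, 0.2267], "yaw": 0.0382, "gripper": -1}
    - {"xyz": [0.1517, -0.0067, 0.2267], "yaw": 0.0382, "gripper": -1}
    - {"xyz": [0.1517, -0.0067, 0.2267], "yaw": 0.0382, "gripper": -1}
    - {"xyz": [0.1517, -0.0067, 0.2267], "yaw": 0.0382, "gripper": -1}
    - {"xyz": [0.1517, -0.0067, 0.2267], "yaw": 0.0382, "gripper": -1}
    - {"xyz": [0.1517, -0.0067, 0.2267], "yaw": 0.0382, "gripper": -1}

```text
clock: 3.95
eef_pos: [0.4784, -0.0334, 0.127]
orientation: [0.188, 3.136, 0.0]
contact_force: [0.7, 0.3, 1.6]
width: 0.478
grasp_force: 30.0
```

To row units: 0.1345 m / 0.6 = 0.2242, 0.105 m / 0.6 = 0.175, -0.223 rad / 3.1416 = -0.071.

move_arm:
  series:
    - {"xyz": [0, 0, -0.0167], "yaw": 0, "gripper": -1}
    - {"xyz": [0, 0, -0.05], "yaw": 0, "gripper": -1}
    - {"xyz": [0, 0, -0.1], "yaw": 0, "gripper": -1}
    - {"xyz": [0.0033, 0.0583, -0.1], "yaw": -0.0191, "gripper": -1}
    - {"xyz": [0.0067, 0.1167, -0.1], "yaw": -0.0382, "gripper": -1}
    - {"xyz": [0.01, 0.175, -0.1], "yaw": -0.0573, "gripper": -1}
    - {"xyz": [0.012, 0.2242, -0.1], "yaw": -0.071, "gripper": -1}
    - {"xyz": [0.012, 0.2242, -0.05], "yaw": -0.071, "gripper": -1}
    - {"xyz": [0.012, 0.2242, 0], "yaw": -0.071, "gripper": -1}
    - {"xyz": [0.012, 0.2242, 0.05], "yaw": -0.071, "gripper": -1}
    - {"xyz": [0.012, 0.2242, 0.0833], "yaw": -0.071, "gripper": -1}
    - {"xyz": [0.012, 0.2242, 0.1083], "yaw": -0.071, "gripper": -1}
    - {"xyz": [0.012, 0.2242, 0.12], "yaw": -0.071, "gripper": -1}
    - {"xyz": [0.012, 0.2242, 0.12], "yaw": -0.071, "gripper": -1}

```text
clock: 5.35
eef_pos: [0.4869, 0.1008, 0.0544]
orientation: [0.162, -3.136, 0.0]
contact_force: [0.6, 0.3, -1.8]
width: 0.478
grasp_force: 30.0
```

```bash
python3 - <<'E'
from h import *
w=cam("wrist"); save(w,"w3.png")
E
```

```text
(no output)
```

View pics/w3.png

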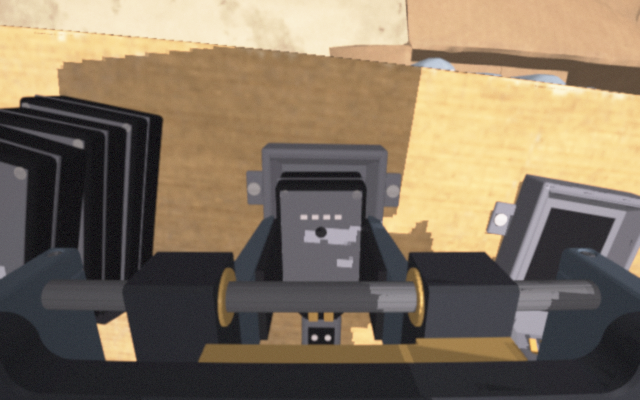

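The wrist picture shows the pack centred over the bay at (320,230), square to the rim. I'll lower it, release it and move to a viewpoint.

To row units: -0.206 m / 0.6 = -0.3433, -0.138 m / 0.6 = -0.23, 0.24 rad / 3.1416 = 0.0764.

move_arm:
  series:
    - {"xyz": [0, 0, 0.0067], "yaw": 0, "gripper": -1}
    - {"xyz": [0, 0, 0.0133], "yaw": 0, "gripper": -1}
    - {"xyz": [0, 0, 0.015], "yaw": 0, "gripper": -1}
    - {"xyz": [0, 0, 0.015], "yaw": 0, "gripper": -1}
    - {"xyz": [0, 0, 0.015], "yaw": 0, "gripper": 1}
    - {"xyz": [0, 0, 0.015], "yaw": 0, "gripper": 1}
    - {"xyz": [0, 0, 0.015], "yaw": 0, "gripper": 1}
    - {"xyz": [0, 0, 0.015], "yaw": 0, "gripper": 1}
    - {"xyz": [0, 0, 0.015], "yaw": 0, "gripper": 1}
    - {"xyz": [0, 0, 0.015], "yaw": 0, "gripper": 1}
    - {"xyz": [0, 0, -0.0333], "yaw": 0, "gripper": 1}
    - {"xyz": [0, 0, -0.1], "yaw": 0, "gripper": 1}
    - {"xyz": [0, 0, -0.1833], "yaw": 0, "gripper": 1}
    - {"xyz": [0, 0, -0.2583], "yaw": 0, "gripper": 1}
    - {"xyz": [-0.05, -0.0667, -0.3167], "yaw": 0.0382, "gripper": 1}
    - {"xyz": [-0.0833, -0.1333, -0.3433], "yaw": 0.0764, "gripper": 1}
    - {"xyz": [-0.115, -0.2, -0.3433], "yaw": 0.0764, "gripper": 1}
    - {"xyz": [-0.115, -0.23, -0.3433], "yaw": 0.0764, "gripper": 1}
    - {"xyz": [-0.115, -0.23, -0.3433], "yaw": 0.0764, "gripper": 1}

```text
clock: 7.3
eef_pos: [0.5707, -0.0317, 0.2606]
orientation: [-0.22, -3.134, 0.001]
contact_force: [-0.0, 0.8, 0.8]
width: 1.005
grasp_force: 0.0
```

```bash
cat > pile.py <<'E'
from h import *
def pk(w,c,zt,R=0.09,band=.008):
    "top face at height zt near c: rect of depth-mask pixels cast onto its plane"
    P=cloud(w); d=np.hypot(P[...,0]-c[0],P[...,1]-c[1]); m=((abs(P[...,2]-zt)<band)&(d<R)).astype(np.uint8)
    cs,_=cv2.findContours(m,cv2.RETR_EXTERNAL,cv2.CHAIN_APPROX_NONE); k=max(cs,key=cv2.contourArea)
    print("bbox",cv2.boundingRect(k),"z",np.median(P[...,2][m>0]).round(4), "z ends",[np.median(P[...,2][(m>0)&s]).round(4) for s in(P[...,0]<c[0]-.02,P[...,0]>c[0]+.02)])
    r=cv2.minAreaRect((plane(w,k.reshape(-1,2),zt)[:,:2]*1000).astype(np.float32)); b=cv2.boxPoints(r)
    e=max((b[1]-b[0],b[2]-b[1]),key=np.linalg.norm); e=e*np.sign(e[0])/np.linalg.norm(e)
    print("rect",np.round(sorted(r[1]),1),"centre",np.round(r[0],1),"ang",round(float(np.degrees(np.arctan2(e[1],e[0]))),2))
E
python3 - <<'E'
from pile import *
w=cam("wrist"); save(w,"w4.png"); pk(w,(.4875,.101),.042); pk(w,(.485,-.035),.094)
E
```

```text
bbox (408, 27, 53, 81) z 0.0417 z ends [np.float64(0.0419), np.float64(0.0403)]
rect [46. 76.] centre [487.6  98.4] ang 6.14
bbox (273, 24, 59, 108) z 0.0941 z ends [np.float64(0.0941), np.float64(0.0938)]
rect [49.7 91. ] centre [480.3 -37.2] ang -11.0
```

View pics/w4.png

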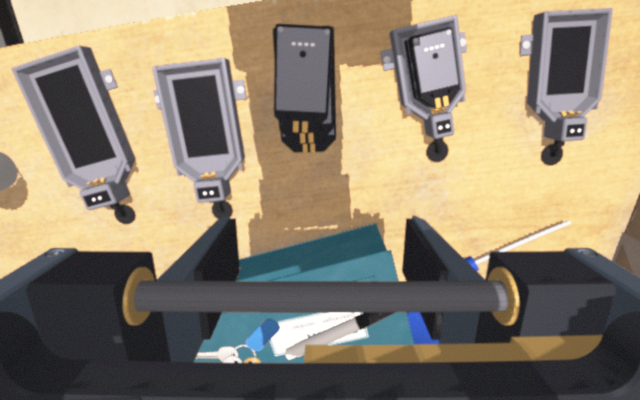

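S is seated at (432,65): its top is at 41.7 mm and lies flat. M is on top of the pile at (304,75). I'll grip M and refine the remaining bays from this view.

```bash
python3 - <<'E'
from mats import *
run(cam("wrist"),dict(xl=(25,122,60,180),l=(165,235,65,175),m=(545,598,20,110)),70)
E
```

```text
xl mat [ 53.5 107.6] bay centre [ 487.5 -309.8] ang 6.53
l mat [47.1 87.1] bay centre [ 508.7 -163.6] ang -2.28
m mat [41.7 69.7] bay centre [503.5 258.3] ang -3.74
```

To row units: 0.1636 m / 0.6 = 0.2727, 0.0887 m / 0.6 = 0.1478, 0.052 rad / 3.1416 = 0.0166.

move_arm:
  series:
    - {"xyz": [0.075, -0.015, 0], "yaw": 0.0166, "gripper": 1}
    - {"xyz": [0.1478, -0.03, 0], "yaw": 0.0166, "gripper": 1}
    - {"xyz": [0.1478, -0.03, 0.0833], "yaw": 0.0166, "gripper": 1}
    - {"xyz": [0.1478, -0.03, 0.1667], "yaw": 0.0166, "gripper": 1}
    - {"xyz": [0.1478, -0.03, 0.2167], "yaw": 0.0166, "gripper": 1}
    - {"xyz": [0.1478, -0.03, 0.25], "yaw": 0.0166, "gripper": 1}
    - {"xyz": [0.1478, -0.03, 0.2667], "yaw": 0.0166, "gripper": 1}
    - {"xyz": [0.1478, -0.03, 0.2727], "yaw": 0.0166, "gripper": 1}
    - {"xyz": [0.1478, -0.03, 0.2727], "yaw": 0.0166, "gripper": 1}
    - {"xyz": [0.1478, -0.03, 0.2727], "yaw": 0.0166, "gripper": -1}
    - {"xyz": [0.1478, -0.03, 0.2727], "yaw": 0.0166, "gripper": -1}
    - {"xyz": [0.1478, -0.03, 0.2727], "yaw": 0.0166, "gripper": -1}
    - {"xyz": [0.1478, -0.03, 0.2727], "yaw": 0.0166, "gripper": -1}
    - {"xyz": [0.1478, -0.03, 0.2727], "yaw": 0.0166, "gripper": -1}
    - {"xyz": [0.1478, -0.03, 0.2727], "yaw": 0.0166, "gripper": -1}
    - {"xyz": [0.1478, -0.03, 0.2727], "yaw": 0.0166, "gripper": -1}
    - {"xyz": [0.1478, -0.03, 0.2727], "yaw": 0.0166, "gripper": -1}

```text
clock: 9.1
eef_pos: [0.4799, -0.0352, 0.0975]
orientation: [0.296, 3.127, -0.001]
contact_force: [-0.2, -1.3, 1.9]
width: 0.544
grasp_force: 30.0
```

To row units: 0.2927 m / 0.6 = 0.4878, 0.06 m / 0.6 = 0.1, -0.06 rad / 3.1416 = -0.0191.

move_arm:
  series:
    - {"xyz": [0, 0, -0.0167], "yaw": 0, "gripper": -1}
    - {"xyz": [0, 0, -0.05], "yaw": 0, "gripper": -1}
    - {"xyz": [0, 0.0333, -0.0833], "yaw": 0, "gripper": -1}
    - {"xyz": [0.01, 0.1, -0.0833], "yaw": -0.0095, "gripper": -1}
    - {"xyz": [0.02, 0.175, -0.0833], "yaw": -0.0191, "gripper": -1}
    - {"xyz": [0.0283, 0.25, -0.0833], "yaw": -0.0286, "gripper": -1}
    - {"xyz": [0.0367, 0.325, -0.0833], "yaw": -0.0392, "gripper": -1}
    - {"xyz": [0.045, 0.4, -0.0833], "yaw": -0.0392, "gripper": -1}
    - {"xyz": [0.0517, 0.4583, -0.0833], "yaw": -0.0392, "gripper": -1}
    - {"xyz": [0.053, 0.4878, -0.0833], "yaw": -0.0392, "gripper": -1}
    - {"xyz": [0.053, 0.4878, -0.05], "yaw": -0.0392, "gripper": -1}
    - {"xyz": [0.053, 0.4878, 0], "yaw": -0.0392, "gripper": -1}
    - {"xyz": [0.053, 0.4878, 0.0333], "yaw": -0.0392, "gripper": -1}
    - {"xyz": [0.053, 0.4878, 0.0583], "yaw": -0.0392, "gripper": -1}
    - {"xyz": [0.053, 0.4878, 0.07], "yaw": -0.0392, "gripper": -1}
    - {"xyz": [0.053, 0.4878, 0.07], "yaw": -0.0392, "gripper": -1}

```text
clock: 10.7
eef_pos: [0.503, 0.2578, 0.0546]
orientation: [-0.104, -3.138, 0.002]
contact_force: [-0.4, 0.3, -3.2]
width: 0.545
grasp_force: 30.0
```

```bash
python3 - <<'E'
from h import *
w=cam("wrist"); save(w,"w5.png"); s=robot.read_state(); print(s["joint_pos"].round(2))
E
```

```text
[ 0.45  0.47  1.82  0.    0.85 -1.05]
```

View pics/w5.png

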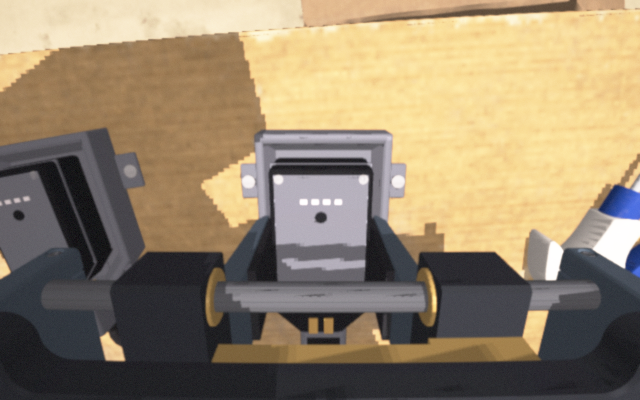

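The wrist picture shows M centred over its bay at (320,220). Lower, release and return.

To row units: -0.293 m / 0.6 = -0.4883, -0.04 m / 0.6 = -0.0667, 0.073 rad / 3.1416 = 0.0232.

move_arm:
  series:
    - {"xyz": [0, 0, 0.0067], "yaw": 0, "gripper": -1}
    - {"xyz": [0, 0, 0.0133], "yaw": 0, "gripper": -1}
    - {"xyz": [0, 0, 0.015], "yaw": 0, "gripper": -1}
    - {"xyz": [0, 0, 0.015], "yaw": 0, "gripper": -1}
    - {"xyz": [0, 0, 0.015], "yaw": 0, "gripper": 1}
    - {"xyz": [0, 0, 0.015], "yaw": 0, "gripper": 1}
    - {"xyz": [0, 0, 0.015], "yaw": 0, "gripper": 1}
    - {"xyz": [0, 0, 0.015], "yaw": 0, "gripper": 1}
    - {"xyz": [0, 0, 0.015], "yaw": 0, "gripper": 1}
    - {"xyz": [0, 0, -0.0333], "yaw": 0, "gripper": 1}
    - {"xyz": [0, 0, -0.1], "yaw": 0, "gripper": 1}
    - {"xyz": [0, 0, -0.1833], "yaw": 0, "gripper": 1}
    - {"xyz": [0, 0, -0.2583], "yaw": 0, "gripper": 1}
    - {"xyz": [-0.0333, -0.0667, -0.3167], "yaw": 0.0232, "gripper": 1}
    - {"xyz": [-0.0667, -0.1417, -0.3333], "yaw": 0.0232, "gripper": 1}
    - {"xyz": [-0.0883, -0.2167, -0.3333], "yaw": 0.0232, "gripper": 1}
    - {"xyz": [-0.11, -0.2917, -0.3333], "yaw": 0.0232, "gripper": 1}
    - {"xyz": [-0.1267, -0.3667, -0.3333], "yaw": 0.0232, "gripper": 1}
    - {"xyz": [-0.1433, -0.4417, -0.3333], "yaw": 0.0232, "gripper": 1}
    - {"xyz": [-0.145, -0.4883, -0.3333], "yaw": 0.0232, "gripper": 1}

```text
clock: 12.75
eef_pos: [0.5715, -0.0427, 0.2552]
orientation: [0.221, 3.133, -0.001]
contact_force: [-0.4, -0.2, -0.2]
width: 1.0
grasp_force: 0.0
```

move_arm:
  series:
    - {"xyz": [0, 0, 0], "yaw": 0, "gripper": 1}
    - {"xyz": [0, 0, 0], "yaw": 0, "gripper": 1}

```text
clock: 12.95
eef_pos: [0.5709, -0.0399, 0.2553]
orientation: [-0.22, -3.134, -0.001]
contact_force: [-0.6, 1.5, 0.6]
width: 0.997
grasp_force: 0.0
```

```bash
python3 - <<'E'
from pile import *
w=cam("wrist"); save(w,"w6.png"); pk(w,(.4875,.101),.042); pk(w,(.5035,.258),.042); pk(w,(.485,-.035),.064)
E
```

```text
bbox (417, 25, 52, 82) z 0.0417 z ends [np.float64(0.042), np.float64(0.04)]
rect [45.7 76.1] centre [487.7  97.8] ang 5.4
bbox (564, 17, 61, 95) z 0.0416 z ends [np.float64(0.0418), np.float64(0.041)]
rect [55.4 92.4] centre [504.1 253.7] ang -4.09
bbox (279, 23, 62, 119) z 0.0641 z ends [np.float64(0.064), np.float64(0.064)]
rect [ 55.9 108.9] centre [485.7 -37.3] ang -5.83
```

View pics/w6.png

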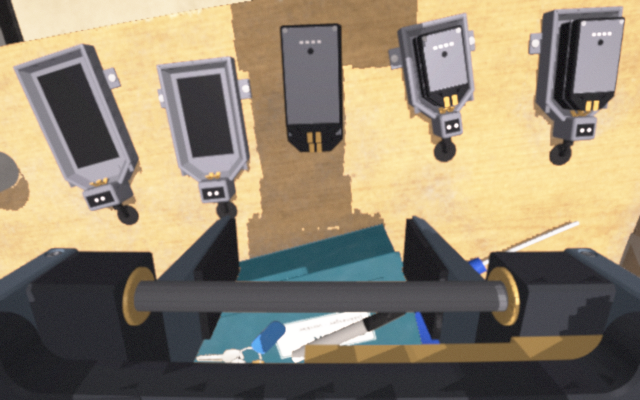

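M is seated at (598,55): its top is at 41.6 mm. L is on top of the pile at (312,85). Grip L.

To row units: 0.188 m / 0.6 = 0.3133, 0.0845 m / 0.6 = 0.1408, -0.038 rad / 3.1416 = -0.0121.

move_arm:
  series:
    - {"xyz": [0.075, -0.0083, 0], "yaw": -0.0121, "gripper": 1}
    - {"xyz": [0.1408, -0.0153, 0], "yaw": -0.0121, "gripper": 1}
    - {"xyz": [0.1408, -0.0153, 0.0833], "yaw": -0.0121, "gripper": 1}
    - {"xyz": [0.1408, -0.0153, 0.1667], "yaw": -0.0121, "gripper": 1}
    - {"xyz": [0.1408, -0.0153, 0.2333], "yaw": -0.0121, "gripper": 1}
    - {"xyz": [0.1408, -0.0153, 0.2833], "yaw": -0.0121, "gripper": 1}
    - {"xyz": [0.1408, -0.0153, 0.305], "yaw": -0.0121, "gripper": 1}
    - {"xyz": [0.1408, -0.0153, 0.3133], "yaw": -0.0121, "gripper": 1}
    - {"xyz": [0.1408, -0.0153, 0.3133], "yaw": -0.0121, "gripper": 1}
    - {"xyz": [0.1408, -0.0153, 0.3133], "yaw": -0.0121, "gripper": -1}
    - {"xyz": [0.1408, -0.0153, 0.3133], "yaw": -0.0121, "gripper": -1}
    - {"xyz": [0.1408, -0.0153, 0.3133], "yaw": -0.0121, "gripper": -1}
    - {"xyz": [0.1408, -0.0153, 0.3133], "yaw": -0.0121, "gripper": -1}
    - {"xyz": [0.1408, -0.0153, 0.3133], "yaw": -0.0121, "gripper": -1}
    - {"xyz": [0.1408, -0.0153, 0.3133], "yaw": -0.0121, "gripper": -1}
    - {"xyz": [0.1408, -0.0153, 0.3133], "yaw": -0.0121, "gripper": -1}

```text
clock: 14.6
eef_pos: [0.4863, -0.0369, 0.0677]
orientation: [0.159, 3.137, 0.0]
contact_force: [-0.8, 0.8, 4.9]
width: 0.613
grasp_force: 30.0
```

To row units: -0.1239 m / 0.6 = -0.2065, -0.06 m / 0.6 = -0.1, -0.059 rad / 3.1416 = -0.0188.

move_arm:
  series:
    - {"xyz": [0, 0, -0.0167], "yaw": 0, "gripper": -1}
    - {"xyz": [0, 0, -0.05], "yaw": 0, "gripper": -1}
    - {"xyz": [0, 0, -0.1], "yaw": 0, "gripper": -1}
    - {"xyz": [-0.0133, -0.05, -0.1], "yaw": -0.0095, "gripper": -1}
    - {"xyz": [-0.03, -0.1083, -0.1], "yaw": -0.0188, "gripper": -1}
    - {"xyz": [-0.045, -0.1667, -0.1], "yaw": -0.0188, "gripper": -1}
    - {"xyz": [-0.0585, -0.2065, -0.1], "yaw": -0.0188, "gripper": -1}
    - {"xyz": [-0.0585, -0.2065, -0.0667], "yaw": -0.0188, "gripper": -1}
    - {"xyz": [-0.0585, -0.2065, -0.0333], "yaw": -0.0188, "gripper": -1}
    - {"xyz": [-0.0585, -0.2065, 0], "yaw": -0.0188, "gripper": -1}
    - {"xyz": [-0.0585, -0.2065, 0.0183], "yaw": -0.0188, "gripper": -1}
    - {"xyz": [-0.0585, -0.2065, 0.0183], "yaw": -0.0188, "gripper": -1}
    - {"xyz": [-0.0585, -0.2065, 0.0183], "yaw": -0.0188, "gripper": -1}

```text
clock: 15.9
eef_pos: [0.5089, -0.1638, 0.0567]
orientation: [0.065, 3.141, -0.0]
contact_force: [-0.1, -0.0, -4.2]
width: 0.614
grasp_force: 30.0
```

```bash
python3 - <<'E'
from h import *
w=cam("wrist"); save(w,"w7.png")
E
```

```text
(no output)
```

View pics/w7.png

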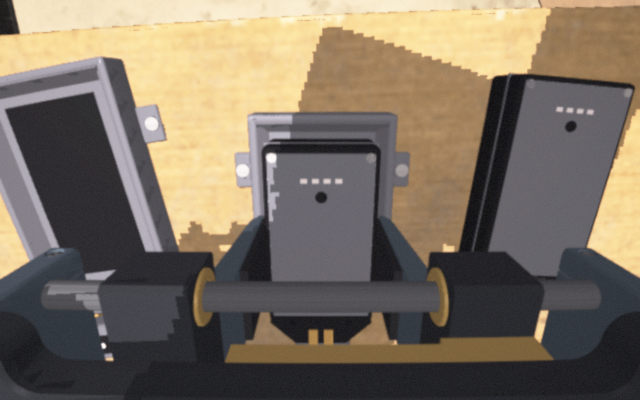

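L is centred over its bay at (320,215). Lower, release and return.

To row units: -0.2 m / 0.6 = -0.3333, 0.0665 m / 0.6 = 0.1108, 0.07 rad / 3.1416 = 0.0223.

move_arm:
  series:
    - {"xyz": [0, 0, 0.0067], "yaw": 0, "gripper": -1}
    - {"xyz": [0, 0, 0.0133], "yaw": 0, "gripper": -1}
    - {"xyz": [0, 0, 0.0167], "yaw": 0, "gripper": -1}
    - {"xyz": [0, 0, 0.0167], "yaw": 0, "gripper": -1}
    - {"xyz": [0, 0, 0.0167], "yaw": 0, "gripper": 1}
    - {"xyz": [0, 0, 0.0167], "yaw": 0, "gripper": 1}
    - {"xyz": [0, 0, 0.0167], "yaw": 0, "gripper": 1}
    - {"xyz": [0, 0, 0.0167], "yaw": 0, "gripper": 1}
    - {"xyz": [0, 0, 0.0167], "yaw": 0, "gripper": 1}
    - {"xyz": [0, 0, -0.0333], "yaw": 0, "gripper": 1}
    - {"xyz": [0, 0, -0.1], "yaw": 0, "gripper": 1}
    - {"xyz": [0, 0, -0.1833], "yaw": 0, "gripper": 1}
    - {"xyz": [0, 0, -0.2583], "yaw": 0, "gripper": 1}
    - {"xyz": [-0.0333, 0.0333, -0.3167], "yaw": 0.0223, "gripper": 1}
    - {"xyz": [-0.0967, 0.0833, -0.3333], "yaw": 0.0223, "gripper": 1}
    - {"xyz": [-0.0967, 0.1108, -0.3333], "yaw": 0.0223, "gripper": 1}
    - {"xyz": [-0.0967, 0.1108, -0.3333], "yaw": 0.0223, "gripper": 1}
    - {"xyz": [-0.0967, 0.1108, -0.3333], "yaw": 0.0223, "gripper": 1}

```text
clock: 17.75
eef_pos: [0.5683, -0.0998, 0.2554]
orientation: [-0.174, -3.134, 0.001]
contact_force: [0.5, -0.4, 0.3]
width: 1.001
grasp_force: 0.0
```

```bash
python3 - <<'E'
from pile import *
w=cam("wrist"); pk(w,(.5087,-.164),.043); pk(w,(.49,-.037),.033)
E
```

```text
bbox (222, 61, 63, 108) z 0.043 z ends [np.float64(0.0431), np.float64(0.0425)]
rect [ 56.6 109.9] centre [ 507.8 -164. ] ang -2.29
bbox (342, 21, 63, 128) z 0.0331 z ends [np.float64(0.0331), np.float64(0.033)]
rect [ 62.3 128.9] centre [491.2 -37.8] ang -6.32
```

L is seated, with its top at 43 mm. Grip XL.

move_arm:
  series:
    - {"xyz": [0.0667, 0.0417, 0], "yaw": 0, "gripper": 1}
    - {"xyz": [0.1392, 0.0883, 0], "yaw": 0, "gripper": 1}
    - {"xyz": [0.1392, 0.0883, 0.0833], "yaw": 0, "gripper": 1}
    - {"xyz": [0.1392, 0.0883, 0.1667], "yaw": 0, "gripper": 1}
    - {"xyz": [0.1392, 0.0883, 0.2333], "yaw": 0, "gripper": 1}
    - {"xyz": [0.1392, 0.0883, 0.2917], "yaw": 0, "gripper": 1}
    - {"xyz": [0.1392, 0.0883, 0.3333], "yaw": 0, "gripper": 1}
    - {"xyz": [0.1392, 0.0883, 0.3567], "yaw": 0, "gripper": 1}
    - {"xyz": [0.1392, 0.0883, 0.3673], "yaw": 0, "gripper": 1}
    - {"xyz": [0.1392, 0.0883, 0.3673], "yaw": 0, "gripper": 1}
    - {"xyz": [0.1392, 0.0883, 0.3673], "yaw": 0, "gripper": -1}
    - {"xyz": [0.1392, 0.0883, 0.3673], "yaw": 0, "gripper": -1}
    - {"xyz": [0.1392, 0.0883, 0.3673], "yaw": 0, "gripper": -1}
    - {"xyz": [0.1392, 0.0883, 0.3673], "yaw": 0, "gripper": -1}
    - {"xyz": [0.1392, 0.0883, 0.3673], "yaw": 0, "gripper": -1}
    - {"xyz": [0.1392, 0.0883, 0.3673], "yaw": 0, "gripper": -1}

```text
clock: 19.4
eef_pos: [0.4927, -0.0376, 0.0365]
orientation: [0.176, 3.135, 0.001]
contact_force: [0.1, 0.9, 5.0]
width: 0.68
grasp_force: 30.0
```

To row units: -0.271 m / 0.6 = -0.4517, -0.09 m / 0.6 = -0.15, -0.225 rad / 3.1416 = -0.0716.

move_arm:
  series:
    - {"xyz": [0, 0, -0.0167], "yaw": 0, "gripper": -1}
    - {"xyz": [0, 0, -0.05], "yaw": 0, "gripper": -1}
    - {"xyz": [0, 0, -0.1], "yaw": 0, "gripper": -1}
    - {"xyz": [0, 0, -0.15], "yaw": 0, "gripper": -1}
    - {"xyz": [-0.005, -0.05, -0.15], "yaw": -0.0095, "gripper": -1}
    - {"xyz": [-0.0117, -0.1167, -0.15], "yaw": -0.0191, "gripper": -1}
    - {"xyz": [-0.0183, -0.1833, -0.15], "yaw": -0.0286, "gripper": -1}
    - {"xyz": [-0.025, -0.25, -0.15], "yaw": -0.0382, "gripper": -1}
    - {"xyz": [-0.0317, -0.3167, -0.15], "yaw": -0.0477, "gripper": -1}
    - {"xyz": [-0.0383, -0.3833, -0.15], "yaw": -0.0573, "gripper": -1}
    - {"xyz": [-0.0433, -0.43, -0.15], "yaw": -0.0668, "gripper": -1}
    - {"xyz": [-0.044, -0.4517, -0.15], "yaw": -0.0716, "gripper": -1}
    - {"xyz": [-0.044, -0.4517, -0.1167], "yaw": -0.0716, "gripper": -1}
    - {"xyz": [-0.044, -0.4517, -0.0833], "yaw": -0.0716, "gripper": -1}
    - {"xyz": [-0.044, -0.4517, -0.05], "yaw": -0.0716, "gripper": -1}
    - {"xyz": [-0.044, -0.4517, -0.035], "yaw": -0.0716, "gripper": -1}
    - {"xyz": [-0.044, -0.4517, -0.035], "yaw": -0.0716, "gripper": -1}
    - {"xyz": [-0.044, -0.4517, -0.035], "yaw": -0.0716, "gripper": -1}

```text
clock: 21.2
eef_pos: [0.4885, -0.3102, 0.0573]
orientation: [-0.178, 3.136, -0.0]
contact_force: [-0.5, -0.2, -4.1]
width: 0.675
grasp_force: 30.0
```

```bash
python3 - <<'E'
from h import *
w=cam("wrist"); save(w,"w8.png")
E
```

```text
(no output)
```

View pics/w8.png

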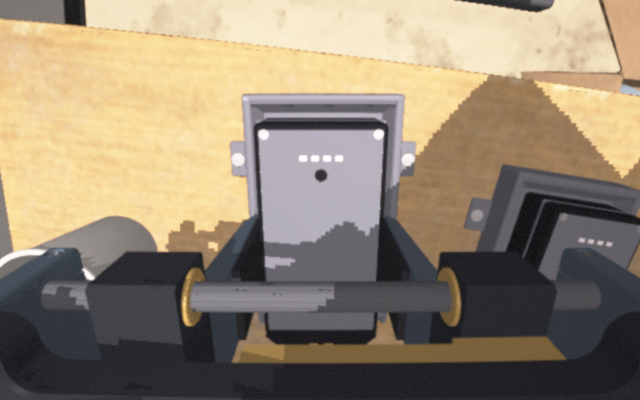

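XL is centred over its bay at (320,210). Lower, release and lift clear.

To row units: -0.2 m / 0.6 = -0.3333, 0.16 m / 0.6 = 0.2667, 0.1 rad / 3.1416 = 0.0318.

move_arm:
  series:
    - {"xyz": [0, 0, 0.0067], "yaw": 0, "gripper": -1}
    - {"xyz": [0, 0, 0.0133], "yaw": 0, "gripper": -1}
    - {"xyz": [0, 0, 0.0153], "yaw": 0, "gripper": -1}
    - {"xyz": [0, 0, 0.0153], "yaw": 0, "gripper": -1}
    - {"xyz": [0, 0, 0.0153], "yaw": 0, "gripper": 1}
    - {"xyz": [0, 0, 0.0153], "yaw": 0, "gripper": 1}
    - {"xyz": [0, 0, 0.0153], "yaw": 0, "gripper": 1}
    - {"xyz": [0, 0, 0.0153], "yaw": 0, "gripper": 1}
    - {"xyz": [0, 0, 0.0153], "yaw": 0, "gripper": 1}
    - {"xyz": [0, 0, -0.0333], "yaw": 0, "gripper": 1}
    - {"xyz": [0, 0, -0.1], "yaw": 0, "gripper": 1}
    - {"xyz": [0, 0, -0.1833], "yaw": 0, "gripper": 1}
    - {"xyz": [0, 0, -0.2583], "yaw": 0, "gripper": 1}
    - {"xyz": [0, 0, -0.3333], "yaw": 0, "gripper": 1}
    - {"xyz": [-0.0833, 0.05, -0.3333], "yaw": 0, "gripper": 1}
    - {"xyz": [-0.1333, 0.1333, -0.3333], "yaw": 0.0159, "gripper": 1}
    - {"xyz": [-0.1333, 0.2167, -0.3333], "yaw": 0.0318, "gripper": 1}
    - {"xyz": [-0.1333, 0.2667, -0.3333], "yaw": 0.0318, "gripper": 1}
    - {"xyz": [-0.1333, 0.2667, -0.3333], "yaw": 0.0318, "gripper": 1}
    - {"xyz": [-0.1333, 0.2667, -0.3333], "yaw": 0.0318, "gripper": 1}

```text
clock: 23.25
eef_pos: [0.5497, -0.1413, 0.2571]
orientation: [-0.024, 3.141, -0.001]
contact_force: [0.2, -0.2, 0.2]
width: 0.997
grasp_force: 0.0
```

```bash
python3 - <<'E'
from pile import *
w=cam("wrist"); save(w,"w9.png"); pk(w,(.5087,-.164),.043); pk(w,(.4875,-.310),.045); pk(w,(.4875,.101),.042)
E
```

```text
bbox (274, 72, 56, 106) z 0.0429 z ends [np.float64(0.0431), np.float64(0.0424)]
rect [ 55.8 109.4] centre [ 507.8 -164.5] ang -2.41
bbox (118, 37, 83, 131) z 0.0451 z ends [np.float64(0.0451), np.float64(0.045)]
rect [ 64.6 130.5] centre [ 487.2 -309.1] ang 6.62
bbox (522, 74, 49, 75) z 0.0416 z ends [np.float64(0.0418), np.float64(0.0396)]
rect [48.1 76.2] centre [487.4  96.8] ang 5.99
```

View pics/w9.png

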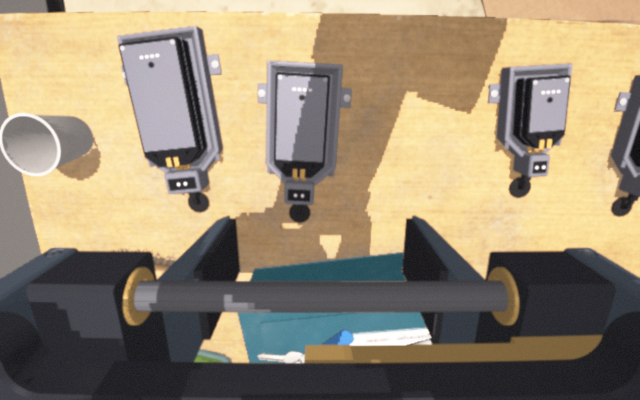

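This view shows XL at (165,95), L at (300,120) and S at (545,105), all flat in their bays and facing their contact blocks. Part of M's charger shows at (632,130); M was measured seated earlier. The cup is standing.

```bash
python3 -c "
from station import robot
print(robot.job_done())"
```

```text
the job is handed in; nothing more can be done
None
```

All four packs are seated flat in their own chargers with the terminals at the contact blocks, the cup and brush weren't touched, and the job was handed in at about 23 s of the 112 s limit; no verdict was returned.

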